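Put the thinner away under extraction

TASK

First get the fume extraction going: turn the damper handle on top of the duct as far as it goes, from across the duct (shut) to in line with the duct (fully open). Then stand the two tall thinner bottles upright in the two empty cells of the wooden crate, one in each, setting them down gently, not dropping them. Leave the damper open and everything else where it is.

Things in the scene. Friction and masses are not known exactly. Their poses are not given: they have to be found in the camera images.
- damper (a joint): the damper handle's hinge, vertical axis: 0 = shut, handle across the duct; 1.571 = fully open, handle along the duct, pointing away from the hood; growing turns it anticlockwise seen from above. Stops at both ends; stiff (2 N at the grip), stays where it is left
- damper_grip (a point): middle of the black grip at the free end of the damper handle, moving with it: 70 mm long, 18 mm wide, 18 mm high, 105 mm from the hinge axis, its centre 185 mm over the table; x points to the hinge axis. A steel bar 14 mm wide joins it to the hinge. With the handle open the duct's top lies 55 mm below the grip's centre
- damper_axis (a point): fixed point on the damper's hinge axis at handle height. The duct (100 mm in diameter, top 130 mm over the table) runs under it along its y axis: a flared hood, 150 mm wide, ends 100 mm to +y; a grey filter unit, 200 mm high, begins 350 mm to -y. At joint 0 the handle points along -x, at 1.571 along -y
- crate: fixed wooden crate, open on top, 178 x 178 mm, 60 mm high, walls, dividers and floor 6 mm thick, with four cells of 80 x 80 mm (2 by 2), cell centres 43 mm from the middle in its x and y. Origin: centre of its underside. Two cells hold a squat tin, two are empty with a cork pad on the floor; which ones varies
- pad_a: cork pad 74 x 74 x 4 mm, fixed on the floor of one empty cell of the crate, centred in it. Origin: centre of its underside (on the cell floor, about 6 mm over the table); a bottle stands on its top, 4 mm above the origin
- pad_b: cork pad 74 x 74 x 4 mm, fixed on the floor of one empty cell of the crate, centred in it. Origin: centre of its underside (on the cell floor, about 6 mm over the table); a bottle stands on its top, 4 mm above the origin
- bottle_a: tall aluminium thinner bottle with a black screw cap, loose, 136 mm high, about 0.3 kg: round body 58 mm in diameter up to 108 mm, then a shoulder, and a cap 32 mm in diameter from 120 to 136 mm. Origin: centre of its underside; z up along the bottle. The two bottles are alike
- bottle_b: tall aluminium thinner bottle with a black screw cap, loose, 136 mm high, about 0.3 kg: round body 58 mm in diameter up to 108 mm, then a shoulder, and a cap 32 mm in diameter from 120 to 136 mm. Origin: centre of its underside; z up along the bottle. The two bottles are alike
- tin_a: squat closed steel tin, 67 mm in diameter, 65 mm high, loose, standing in one of the crate's cells; leave it there. Origin: centre of its underside
- tin_b: squat closed steel tin, 67 mm in diameter, 65 mm high, loose, standing in one of the crate's cells; leave it there. Origin: centre of its underside
- brush: paint brush 170 mm long lying on the table between the bottles, bystander. Origin near its middle
- pot_a: open black plastic paint pot 68 mm in diameter, 80 mm high, on a round tray at the far side, bystander. Origin: centre of its underside
- pot_b: open steel paint pot 80 mm in diameter, 70 mm high, on the round tray, bystander. Origin: centre of its underside
- jar: closed clear jar 60 mm in diameter, 75 mm high, on the table beside the round tray, bystander. Origin: centre of its underside
Not all that is in view belongs to the job. What is shaped like the bottle_a but orange or pink is not meant. What is shaped like the bottle_b but yellow is not meant.

How it is judged:
On the way, in this order (a step that is already met when the one before it is completed fails the run):
1. the damper is turned fully open (value of joint damper above 1.45 rad), for 0.2 s.
2. the two bottles stand in the two empty cells, one in each (((horizontal distance between bottle_a and pad_a below 0.02 m and z of bottle_a in the frame of pad_a below 0.012 m and angle between each of bottle_a, bottle_b's own z axis and vertical below 0.12 rad and horizontal distance between bottle_b and pad_b below 0.02 m and z of bottle_b in the frame of pad_b below 0.012 m) or (horizontal distance between bottle_a and pad_b below 0.02 m and z of bottle_a in the frame of pad_b below 0.012 m and angle between each of bottle_a, bottle_b's own z axis and vertical below 0.12 rad and horizontal distance between bottle_b and pad_a below 0.02 m and z of bottle_b in the frame of pad_a below 0.012 m))), for 0.2 s.
At the end, for the whole second after the job is handed in: the damper handle is within 0.12 rad of its open stop (joint above 1.45), and the two bottles stand upright (within 0.12 rad) and at rest on the two cork pads, one on each, within 20 mm of the pad's centre (value of joint damper above 1.45 rad and ((horizontal distance between bottle_a and pad_a below 0.02 m and z of bottle_a in the frame of pad_a below 0.012 m and angle between each of bottle_a, bottle_b's own z axis and vertical below 0.12 rad and horizontal distance between bottle_b and pad_b below 0.02 m and z of bottle_b in the frame of pad_b below 0.012 m) or (horizontal distance between bottle_a and pad_b below 0.02 m and z of bottle_a in the frame of pad_b below 0.012 m and angle between each of bottle_a, bottle_b's own z axis and vertical below 0.12 rad and horizontal distance between bottle_b and pad_a below 0.02 m and z of bottle_b in the frame of pad_a below 0.012 m)) and linear speed of each of bottle_a, bottle_b below 0.02 m/s); the robot touches nothing.
It fails at once if a thinner bottle was tipped over (angle between any of bottle_a, bottle_b's own z axis and vertical above 0.6 rad).
It fails at once if a thinner bottle was dropped (fell freely by more than about 20 mm) ((contact force between bottle_a and anything else below 0.05 N and linear speed of bottle_a above 0.65 m/s) or (contact force between bottle_b and anything else below 0.05 N and linear speed of bottle_b above 0.65 m/s)).
It fails at once if a squat tin in the crate was displaced by more than 40 mm or toppled ((distance of tin_a from where it was at the start of the episode above 0.04 m or angle between tin_a's own z axis and vertical above 0.5 rad) or (distance of tin_b from where it was at the start of the episode above 0.04 m or angle between tin_b's own z axis and vertical above 0.5 rad)).
It fails at once if a paint pot or the jar was displaced by more than 40 mm or toppled ((distance of pot_a from where it was at the start of the episode above 0.04 m or angle between pot_a's own z axis and vertical above 0.5 rad) or (distance of pot_b from where it was at the start of the episode above 0.04 m or angle between pot_b's own z axis and vertical above 0.5 rad) or (distance of jar from where it was at the start of the episode above 0.04 m or angle between jar's own z axis and vertical above 0.5 rad)).
It fails at once if the brush was displaced by more than 60 mm (distance of brush from where it was at the start of the episode above 0.06 m).
It also fails if it takes over 72 s, if anything falls off the work surface, if the arm or the gripper's body presses on something with over 40 N, if the wrist force passes 120 N, or if a joint passes its speed limit or range.

ROBOT

A 7-joint arm with a two-finger parallel gripper is mounted at the origin on the work surface. World frame = base frame: x ahead of the robot, y to its left, z up, the work surface at z = 0. Lengths are in m, angles in rad, forces in N, time in s.
With the tool pointing down it reaches from about 0.4 to 0.875 m from the base axis. Payload 19.3 kg.
Tool frame: the origin (TCP) lies at the very end of the fingers, on their centre line; the grasp point (between the pads) lies 19 mm behind it; z points along the fingers, y is the line along which they close (so a half turn about z gives the same grasp; the last joint's range is limited). The gripper opens to 85 mm and grips with 20 to 120 N. Pads are 22 mm wide; open, the fingers measure 114 mm over their backs; the gripper's body (76 mm by 85 mm) begins 54 mm behind the grasp point. The pads swing forward as they close: fully open they stand 13 mm farther back than shut.
Start: joints at [-1.193, 0.521, -0.036, 1.599, 0.021, 1.021, -0.113], TCP at [0.271, 0.563, 0.231] pointing down, gripper open.
Joint ranges: [-2.91, 2.91], [-0.3, 2.13], [-1.5, 1.42], [0.17, 2.43], [-1.26, 4.41], [0.16, 1.93], [-2.52, 2.52]. Speed limits (rad/s): [1.89, 1.89, 2.39, 2.39, 3.01, 3.01, 3.01].

INTERFACE

Orientations are given as [roll, pitch, yaw] about the fixed x, y, z axes, in that order (R = Rz(yaw) Ry(pitch) Rx(roll)).
In Python, from workcell import monitor, optics, job_done gives the robot as it stands.
- The arm moves only by the shell command python3 -m handwheel 'ROWS' [FORCE]. ROWS is JSON, a list of rows, each an object of numbers: "dx", "dy", "dz": the shift along the tool's x, y, z in cm; "wx", "wy", "wz": the turn, a rotation vector about the tool's x, y, z in rad; "claw": the opening in per cent of the stroke, from 0 (shut) to 100 (fully open). A call has 1 to 8 rows; each row shifts and turns the commanded pose from where the row before left it, along the tool's axes as they then stand; what a row does not reach is not made up. A row lasts 1/8 s, in which the tool goes at most 62.5 mm and 10.7 degrees, less where a joint would pass 70% of its speed; a pose out of reach is approached as far as the arm can. A call with a gripper value outside its range is refused whole. The fingers move at their own pace and stop on an object; FORCE is the grip in N (left out, the last holds). Time passes only in rows, so rows that do not move let the fingers close. It gives the time, the measured TCP pose, the force, the opening and the grip force at its end, in the units of the state.
- monitor.observe(): the state, without advancing time (a new reading comes with each control period).
- optics.grab_frame(name): name is "side" or "top"; returns a dict with "frame" (480x640x3 uint8, blue, green, red), "fovy" (degrees; the focal length in pixels is half the picture's height over the tangent of half this angle, whatever the lens; pixels are square), "cx", "cy" (the principal point, pixels), "R" (3x3) and "t" (3): a world point X has camera coordinates R X + t. Camera axes: x right, y down, z forward; pixel columns grow to the right and rows downward; lengths in m; the calibration is good to about 2 mm. A picture is of the moment at which its call begins. There is no depth.
- job_done(): hands the job in; it is judged then, once.
Trained networks look in the newest picture that a camera, given by its name, has taken for a name from the list of things; names that differ only in an ending like _2 or _b are one class to them, and where a whole thing is asked for, a point or a joint stands for the part that bears it (a point fixed in the world has none). Each returns a list of dicts, best first, with "p" (0 to 1); they miss things now and then, are a little off and sometimes report something else, mostly with a low value. They report only what shows in the picture. A call takes as long as a camera call. They do not tell look-alikes from the thing itself.
- optics.masks_of(name, camera): "region" (480x640 bool, what is visible of it) and "rect" ([left, top, width, height] in pixels, round what is visible of it).
The state is a dict: "clock": time; "qpos": joint angles; "qd": joint speeds; "joint_efforts": joint torques, N m; "position": TCP position; "tool_rot": TCP orientation; "force": force on the tool from outside, world axes, zero at the start; "moment": the same for the moment, N m; "grip_width": finger opening in m; "finger_force": force on a finger pad.
Only numpy, scipy, OpenCV 4.12 (cv2) and the standard library are available. Lean on these libraries where they do the work, as an engineer would, in place of code of your own. Each camera call takes 0.05 s, during which the arm holds its last target. There are 200 camera calls.

## Working session

There is one attempt and no reset: what is moved stays moved. The work goes in short steps, Python scripts to look and compute and a shell command to move; the robot and the scene stay as the last step left them, time stands still between calls to the robot, and variables do not carry over. Pictures are saved under pics/ and viewed, at most 10 in all, crops included, and the job is handed in when it is done.

```bash
mkdir -p pics; cat > h.py <<'E'
import numpy as np, cv2
from workcell import monitor, optics, job_done
def cam(n):
    f=optics.grab_frame(n); return f
def K(f):
    F=240/np.tan(np.radians(f['fovy'])/2); return F,f['cx'],f['cy']
def px2plane(f,u,v,z):
    F,cx,cy=K(f); R=np.array(f['R']); t=np.array(f['t'])
    d=R.T@np.array([(u-cx)/F,(v-cy)/F,1]); c=-R.T@t
    return c+d*(z-c[2])/d[2]
def proj(f,X):
    F,cx,cy=K(f); p=np.array(f['R'])@np.array(X)+np.array(f['t']); return F*p[0]/p[2]+cx,F*p[1]/p[2]+cy
E
python3 - <<'E'
from h import *
s=monitor.observe(); print({k:np.round(v,3) for k,v in s.items()})
for n in('side','top'):
    f=cam(n); cv2.imwrite(f'pics/{n}0.png',f['frame'])
    print(n,f['fovy'],f['cx'],f['cy'],'campos',(-np.array(f['R']).T@np.array(f['t'])).round(3),np.round(f['R'],2).tolist())
    for o in('bottle_a','crate','pad_a','tin_a','damper_grip','brush','pot_a','pot_b','jar'):
        for m in optics.masks_of(o,n):
            ys,xs=np.nonzero(m['region'])
            if len(xs): print(o,round(m['p'],2),m['rect'],round(xs.mean(),1),round(ys.mean(),1),px2plane(f,xs.mean(),ys.mean(),0).round(3))
E
```

```text
{'clock': np.float64(0.0), 'qpos': array([-1.193,  0.522, -0.036,  1.6  ,  0.021,  1.021, -0.113]), 'qd': array([ 0.   ,  0.001, -0.001,  0.   ,  0.   , -0.001,  0.002]), 'joint_efforts': array([-2.0000e-03, -9.2712e+01,  1.9790e+00, -3.6994e+01,  1.8000e-02,
        8.0000e-03, -0.0000e+00]), 'position': array([0.271, 0.563, 0.231]), 'tool_rot': array([-3.14 ,  0.   ,  2.694]), 'force': array([-0.163, -0.096,  0.277]), 'moment': array([-0.033,  0.022, -0.049]), 'finger_force': np.float64(0.0), 'grip_width': np.float64(0.085)}
side 45.52093797800262 312.831259151821 237.8368250798832 campos [ 0.379 -0.69   0.995] [[0.96, -0.27, -0.02], [-0.22, -0.72, -0.66], [0.17, 0.64, -0.75]]
bottle_a 0.92 [323.7, 225.5, 27.2, 58.5] 337.3 255.7 [0.641 0.091 0.   ]
bottle_a 0.92 [254.7, 261.7, 31.5, 55.3] 271.0 288.6 [0.476 0.044 0.   ]
bottle_a 0.7 [204.0, 278.6, 34.9, 58.3] 219.9 308.0 [0.362 0.026 0.   ]
bottle_a 0.65 [347.5, 260.2, 32.9, 60.7] 362.2 290.2 [ 0.663 -0.016  0.   ]
bottle_a 0.58 [313.0, 293.8, 28.6, 43.0] 326.3 316.3 [ 0.57  -0.058  0.   ]
crate 0.95 [223.5, 177.9, 89.7, 83.0] 267.
[... 1625 characters left out ...]
44.7, 263.4, 28.4, 32.6] 260.2 281.5 [0.47  0.188 0.   ]
damper_grip 0.77 [473.5, 239.4, 38.8, 75.1] 492.8 272.3 [ 0.497 -0.365  0.   ]
brush 0.64 [299.1, 226.3, 62.8, 47.2] 325.7 245.2 [0.559 0.034 0.   ]
pot_a 0.9 [309.6, 126.6, 30.2, 40.6] 322.4 147.3 [0.806 0.044 0.   ]
pot_a 0.71 [341.5, 126.8, 35.3, 44.2] 359.1 148.4 [ 0.804 -0.048  0.   ]
pot_a 0.54 [214.9, 223.8, 30.8, 30.6] 227.9 240.8 [0.568 0.269 0.   ]
pot_b 0.9 [309.6, 126.6, 30.2, 40.6] 322.4 147.3 [0.806 0.044 0.   ]
pot_b 0.71 [341.5, 126.8, 35.3, 44.2] 359.1 148.4 [ 0.804 -0.048  0.   ]
pot_b 0.54 [214.9, 223.8, 30.8, 30.6] 227.9 240.8 [0.568 0.269 0.   ]
jar 0.63 [263.5, 159.1, 25.2, 31.2] 276.9 172.0 [ 0.741  0.156 -0.   ]
```

View pics/top0.png

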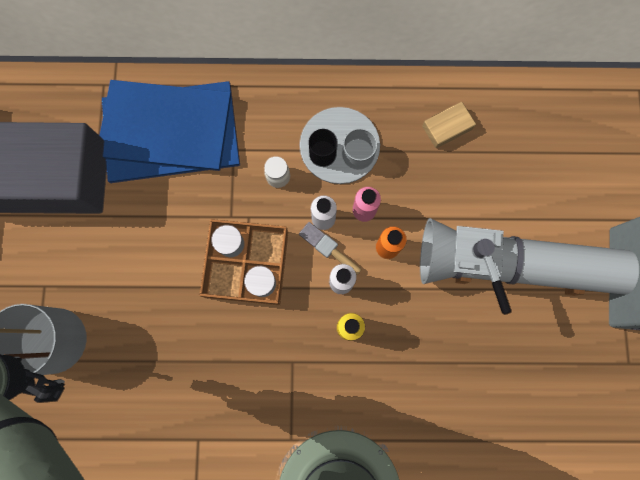

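View pics/side0.png

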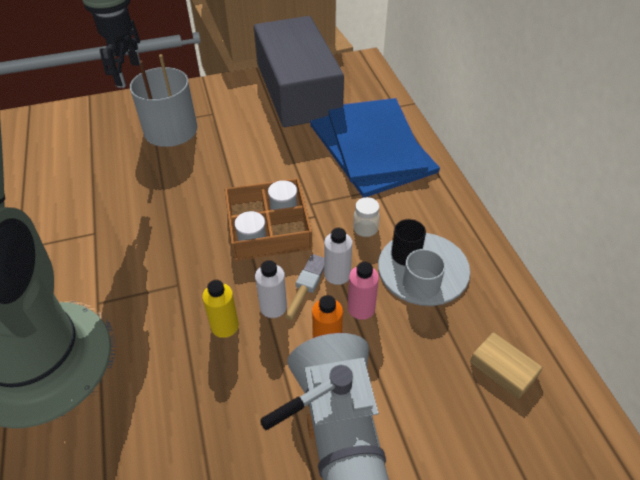

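The top view shows the two white bottles at about (323,212) and (342,279), and the yellow, orange and pink ones are look-alikes. The empty cells are upper-right (266,247) and lower-left (225,280). The damper knob is at (485,248) with its black grip at (501,296). The side view agrees, with bottles at (338,256) and (271,289), the grip at (283,412) and the knob at (342,378).

```bash
cat >> h.py <<'E'
def tri(fa,pa,fb,pb):
    P=[]
    for f in(fa,fb):
        F,cx,cy=K(f); P.append(np.array([[F,0,cx],[0,F,cy],[0,0,1]])@np.c_[np.array(f['R']),np.array(f['t'])])
    X=cv2.triangulatePoints(P[0],P[1],np.float64(pa).reshape(2,1),np.float64(pb).reshape(2,1)).ravel(); return X[:3]/X[3]
def dark(f,x0,y0,x1,y1,th=45):
    m=(f['frame'][y0:y1,x0:x1].max(2)<th).astype(np.uint8)
    n,l,st,c=cv2.connectedComponentsWithStats(m); i=1+np.argmax(st[1:,4]); ys,xs=np.nonzero(l==i)
    p=np.c_[xs+x0,ys+y0].astype(float); c=p.mean(0); d=np.linalg.svd(p-c,full_matrices=False)[2][0]; q=(p-c)@d
    return c,c+d*q.min(),c+d*q.max(),len(p)
E
python3 - <<'E'
from h import *
s=cam('side');t=cam('top')
for n,rt,rs in (('far bottle',(310,193,336,228),(326,225,352,248)),('near bottle',(330,258,358,294),(256,258,282,280)),('grip',(485,270,520,320),(255,390,308,435)),('orange',(380,228,406,256),(315,295,342,310)),('yellow',(337,314,365,340),(204,278,230,300)),('pink',(355,186,382,212),(352,260,378,280))):
    a=dark(t,*rt); b=dark(s,*rs)
    print(n,a[3],b[3],a[0].round(1),b[0].round(1),'tri',tri(t,a[0],s,b[0]).round(4), 'z.13:',px2plane(t,*a[0],.13).round(4),px2plane(s,*b[0],.13).round(4))
    if n=='grip':
        for f,g in((t,a),(s,b)): print([px2plane(f,*g[i],.185).round(4) for i in(0,1,2)])
print('knob',tri(t,(485,247),s,(342,377)).round(4))
for n,f in(('side',s),('top',t)):
    for o,z in(('pad_a',.01),('tin_a',.065)):
        for m in optics.masks_of(o,n)[:3]:
            r=m['rect']; ys,xs=np.nonzero(m['region']); print(n,o,round(m['p'],2),px2plane(f,r[0]+r[2]/2,r[1]+r[3]/2,z).round(4),px2plane(f,xs.mean(),ys.mean(),z).round(4))
im=t['frame'][180:340,180:560]; cv2.imwrite('pics/t1.png',cv2.resize(im,(800,336),interpolation=2))
im=s['frame'][170:470,200:460]; cv2.imwrite('pics/s1.png',cv2.resize(im,(520,600),interpolation=2))
E
```

```text
far bottle 146 150 [323.2 205.2] [338.1 235.6] tri [0.6251 0.041  0.1276] z.13: [0.6251 0.041  0.13  ] [0.6238 0.0389 0.13  ]
near bottle 146 175 [343.  275.3] [268.5 268.4] tri [ 0.4706 -0.0026  0.1291] z.13: [ 0.4713 -0.0025  0.13  ] [ 0.4698 -0.0034  0.13  ]
grip 292 527 [500.9 296.7] [282.  413.2] tri [ 0.4228 -0.3205  0.1847] z.13: [ 0.4283 -0.3386  0.13  ] [ 0.4247 -0.2955  0.13  ]
[array([ 0.4239, -0.3204,  0.185 ]), array([ 0.4554, -0.3112,  0.185 ]), array([ 0.3916, -0.3299,  0.185 ])]
[array([ 0.4218, -0.3206,  0.185 ]), array([ 0.4546, -0.3111,  0.185 ]), array([ 0.3898, -0.3299,  0.185 ])]
orange 144 176 [394.2 236.9] [327.2 303.2] tri [ 0.5552 -0.1135  0.1301] z.13: [ 0.5558 -0.1135  0.13  ] [ 0.5547 -0.1134  0.13  ]
yellow 151 188 [351.4 325.6] [215.5 288.3] tri [ 0.3644 -0.0204  0.129 ] z.13: [ 0.3653 -0.0203  0.13  ] [ 0.3636 -0.0212  0.13  ]
pink 143 179 [368.2 196.2] [364.4 270. ] tri [ 0.6465 -0.058   0.1277] z.13: [ 0.6464 -0.0578  0.13  ] [ 0.6454 -0.0597  0.13  ]
knob [ 0.5248 -0.2917  0.1895]
side pad_a 0.77 [0.554  0.2012 0.01  ] [0.5529 0.1971 0.01  ]
side pad_a 0.69 [0.4773 0.2851 0.01  ] [0.4726 0.2909 0.01  ]
side tin_a 0.95 [0.4621 0.182  0.065 ] [0.462  0.1787 0.065 ]
side tin_a 0.6 [0.5526 0.2513 0.065 ] [0.5534 0.2526 0.065 ]
side tin_a 0.47 [ 0.4763 -0.2522  0.065 ] [ 0.4849 -0.2487  0.065 ]
top pad_a 0.7 [0.4687 0.2667 0.01  ] [0.4728 0.2686 0.01  ]
top pad_a 0.57 [0.5508 0.1775 0.01  ] [0.5518 0.1755 0.01  ]
top tin_a 0.9 [0.4657 0.1858 0.065 ] [0.4638 0.1821 0.065 ]
top tin_a 0.7 [0.5573 0.2511 0.065 ] [0.5555 0.2579 0.065 ]
```

View pics/t1.png

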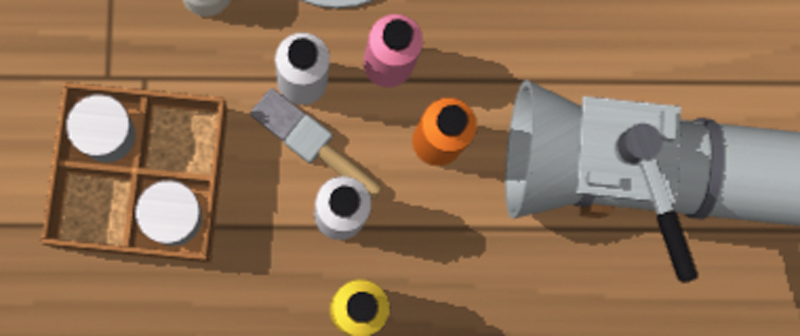

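View pics/s1.png

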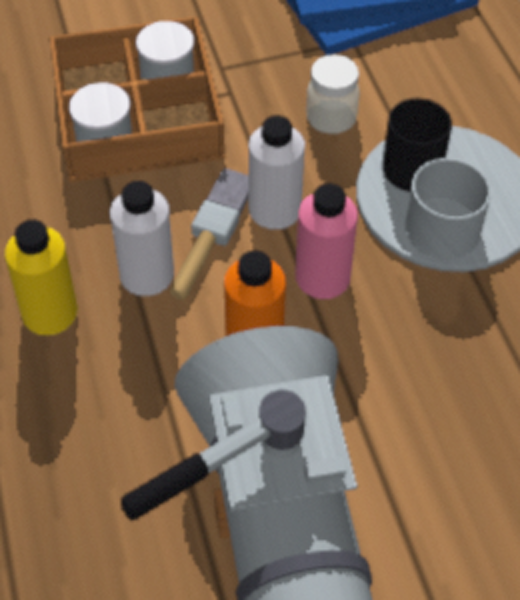

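The crops confirm the layout and show the handle already about 16° off world -x. The brush lies between the two bottles. Next I need a planner that converts waypoints to tool-frame numbers, plus the crate pose.

```bash
cat > plan.py <<'E'
# python3 plan.py "x,y,z,yawdeg; ..." [maxstep_cm]: rows (tool frame) from the measured pose, 8 to a line
import sys,json
from h import *
from scipy.spatial.transform import Rotation as Ro
def plan(wps,step=5.5,adeg=9.5):
    s=monitor.observe(); p=np.array(s['position']); R=Ro.from_euler('xyz',s['tool_rot']); out=[]
    for w in wps:
        T=np.array(w[:3]); G=Ro.from_euler('xyz',[180,0,w[3]],degrees=True)
        n=max(1,int(np.ceil(max(np.linalg.norm(T-p)*100/step,np.degrees((R.inv()*G).magnitude())/adeg))))
        for k in range(n):
            f=1/(n-k); d=R.inv().apply((T-p)*f)*100; r=(R.inv()*G).as_rotvec()*f
            row={a:round(float(v),1) for a,v in zip(('dx','dy','dz'),d)}; row.update({a:round(float(v),2) for a,v in zip(('wx','wy','wz'),r)})
            row={a:v for a,v in row.items() if v}; out.append(row); g=lambda a:row.get(a,0)
            p=p+R.apply([g('dx')/100,g('dy')/100,g('dz')/100]); R=R*Ro.from_rotvec([g('wx'),g('wy'),g('wz')])
    for i in range(0,len(out),8): print(json.dumps(out[i:i+8]).replace(' ',''))
if __name__=='__main__':
    plan([tuple(map(float,w.split(','))) for w in sys.argv[1].split(';')],*(float(a) for a in sys.argv[2:]))
E
python3 - <<'E'
from h import *
t=cam('top')
c=[px2plane(t,180+u/2.105,180+v/2.1,.06)[:2] for u,v in((66,86),(225,99),(209,260),(42,243))]
c=np.array(c); print(c.round(4),c.mean(0)); 
e=[c[1]-c[0],c[2]-c[1],c[3]-c[2],c[0]-c[3]]
print([(np.linalg.norm(v).round(3),np.degrees(np.arctan2(v[1],v[0])).round(1)) for v in e])
E
python3 plan.py "0.44,0.4,0.29,110;0.52,0.1,0.3,70;0.5,-0.15,0.3,35;0.423,-0.3205,0.25,16.2"
```

```text
[[0.6029 0.2985]
 [0.5898 0.1242]
 [0.4142 0.1376]
 [0.4309 0.316 ]] [0.50942946 0.21905632]
[(np.float64(0.175), np.float64(-94.3)), (np.float64(0.176), np.float64(175.6)), (np.float64(0.179), np.float64(84.6)), (np.float64(0.173), np.float64(-5.8))]
[{"dx":-4.5,"dy":-1.5,"dz":-1.2,"wz":0.15},{"dx":-4.6,"dy":-0.8,"dz":-1.2,"wz":0.16},{"dx":-4.7,"dz":-1.2,"wz":0.15},{"dx":-4.7,"dy":0.7,"dz":-1.1,"wz":0.16},{"dx":-4.5,"dy":1.3,"dz":-1.2,"wz":0.15},{"dx":-5.1,"dy":-0.5,"dz":-0.2,"wz":0.12},{"dx":-5.2,"dy":0.2,"dz":-0.2,"wz":0.12},{"dx":-5.1,"dy":0.8,"dz":-0.1,"wz":0.12}]
[{"dx":-5.0,"dy":1.4,"dz":-0.2,"wz":0.11},{"dx":-4.8,"dy":1.9,"dz":-0.1,"wz":0.12},{"dx":-4.6,"dy":2.4,"dz":-0.2,"wz":0.11},{"dx":-4.8,"dy":1.3,"wz":0.12},{"dx":-4.6,"dy":1.9,"wz":0.12},{"dx":-4.4,"dy":2.4,"wz":0.12},{"dx":-4.1,"dy":3.0,"wz":0.13},{"dx":-3.6,"dy":3.5,"wz":0.12}]
[{"dx":-4.0,"dy":2.4,"dz":1.3,"wz":0.08},{"dx":-3.8,"dy":2.7,"dz":1.2,"wz":0.08},{"dx":-3.6,"dy":3.0,"dz":1.3,"wz":0.09},{"dx":-3.4,"dy":3.2,"dz":1.2,"wz":0.08}]
```

```bash
python3 -m handwheel '[{"dx":-4.5,"dy":-1.5,"dz":-1.2,"wz":0.15},{"dx":-4.6,"dy":-0.8,"dz":-1.2,"wz":0.16},{"dx":-4.7,"dz":-1.2,"wz":0.15},{"dx":-4.7,"dy":0.7,"dz":-1.1,"wz":0.16},{"dx":-4.5,"dy":1.3,"dz":-1.2,"wz":0.15},{"dx":-5.1,"dy":-0.5,"dz":-0.2,"wz":0.12},{"dx":-5.2,"dy":0.2,"dz":-0.2,"wz":0.12},{"dx":-5.1,"dy":0.8,"dz":-0.1,"wz":0.12}]'
python3 -m handwheel '[{"dx":-5.0,"dy":1.4,"dz":-0.2,"wz":0.11},{"dx":-4.8,"dy":1.9,"dz":-0.1,"wz":0.12},{"dx":-4.6,"dy":2.4,"dz":-0.2,"wz":0.11},{"dx":-4.8,"dy":1.3,"wz":0.12},{"dx":-4.6,"dy":1.9,"wz":0.12},{"dx":-4.4,"dy":2.4,"wz":0.12},{"dx":-4.1,"dy":3.0,"wz":0.13},{"dx":-3.6,"dy":3.5,"wz":0.12}]'
python3 -m handwheel '[{"dx":-4.0,"dy":2.4,"dz":1.3,"wz":0.08},{"dx":-3.8,"dy":2.7,"dz":1.2,"wz":0.08},{"dx":-3.6,"dy":3.0,"dz":1.3,"wz":0.09},{"dx":-3.4,"dy":3.2,"dz":1.2,"wz":0.08},{}]'
python3 plan.py "0.423,-0.3205,0.25,16.2;0.423,-0.3205,0.168,16.2" 4
```

```text
[{"dx":-2.3,"dy":-3.2,"dz":-0.1,"wz":0.1},{"dx":-2.6,"dy":-2.9,"dz":-0.1,"wz":0.11},{"dx":-2.9,"dy":-2.6,"dz":-0.1,"wz":0.1},{"dx":-3.1,"dy":-2.3,"dz":-0.1,"wz":0.11},{"dx":-3.4,"dy":-2.0,"dz":-0.1,"wz":0.1},{"dx":-3.5,"dy":-1.6,"dz":-0.1,"wz":0.11},{"dx":-3.7,"dy":-1.2,"dz":-0.1,"wz":0.1},{"dx":-3.8,"dy":-0.9,"dz":-0.1,"wz":0.11}]
[{"dx":-3.9,"dy":-0.4,"dz":-0.1,"wz":0.1},{"dx":-3.9,"dy":-0.1,"dz":-0.1,"wz":0.11},{"dx":-3.9,"dy":0.4,"dz":-0.1,"wz":0.1},{"dx":-3.8,"dy":0.8,"dz":-0.1,"wz":0.11},{"dx":-3.7,"dy":1.2,"dz":-0.1,"wz":0.1},{"dx":-3.6,"dy":1.5,"dz":-0.1,"wz":0.11},{"dx":-3.4,"dy":1.9,"dz":-0.1,"wz":0.1},{"dx":-3.2,"dy":2.2,"wz":0.11}]
[{"dx":-2.9,"dy":2.6,"dz":-0.1,"wz":0.1},{"dx":-2.6,"dy":2.9,"wz":0.11},{"dx":-2.3,"dy":3.1,"dz":-0.1,"wz":0.1},{"dx":-2.0,"dy":3.4,"wz":0.11},{"dx":-1.6,"dy":3.6,"dz":-0.1,"wz":0.1},{"dx":-1.3,"dy":3.7,"wz":0.11},{"dx":-0.9,"dy":3.8,"dz":-0.1,"wz":0.1},{"dz":2.7}]
[{"dz":2.8},{"dz":2.7}]schema error: expected keys dx, dy, dz, wx, wy, wz, claw
schema error: expected keys dx, dy, dz, wx, wy, wz, claw
schema error: expected keys dx, dy, dz, wx, wy, wz, claw
```

```bash
python3 -m handwheel '[{"dx":-3.2,"dy":1.9,"dz":1.0,"wx":0,"wy":0,"wz":0.07,"claw":100},{"dx":-3.1,"dy":2.1,"dz":1.0,"wx":0,"wy":0,"wz":0.06,"claw":100},{"dx":-2.9,"dy":2.3,"dz":1.0,"wx":0,"wy":0,"wz":0.07,"claw":100},{"dx":-2.8,"dy":2.5,"dz":1.0,"wx":0,"wy":0,"wz":0.06,"claw":100},{"dx":-2.6,"dy":2.6,"dz":1.0,"wx":0,"wy":0,"wz":0.07,"claw":100},{"dx":0,"dy":0,"dz":2.7,"wx":0,"wy":0,"wz":0,"claw":100},{"dx":0,"dy":0,"dz":2.8,"wx":0,"wy":0,"wz":0,"claw":100},{"dx":0,"dy":0,"dz":2.7,"wx":0,"wy":0,"wz":0,"claw":100}]'
python3 -m handwheel '[{"dx":0,"dy":0,"dz":0,"wx":0,"wy":0,"wz":0,"claw":32},{"dx":0,"dy":0,"dz":0,"wx":0,"wy":0,"wz":0,"claw":32},{"dx":0,"dy":0,"dz":0,"wx":0,"wy":0,"wz":0,"claw":32},{"dx":0,"dy":0,"dz":0,"wx":0,"wy":0,"wz":0,"claw":32}]' 20
python3 - <<'E'
from h import *
f=cam('side'); im=f['frame'][330:470,220:420]; cv2.imwrite('pics/g.png',cv2.resize(im,(800,560)))
E
```

```text
clock: 4.35
position: [0.4238, -0.3194, 0.1675]
tool_rot: [3.141, -0.0, 0.284]
force: [-0.1, -0.7, 0.7]
grip_width: 0.0858
finger_force: 0.0
clock: 4.85
position: [0.4241, -0.3195, 0.169]
tool_rot: [3.141, -0.001, 0.284]
force: [0.8, 0.8, 0.2]
grip_width: 0.0277
finger_force: 0.0
```

View pics/g.png

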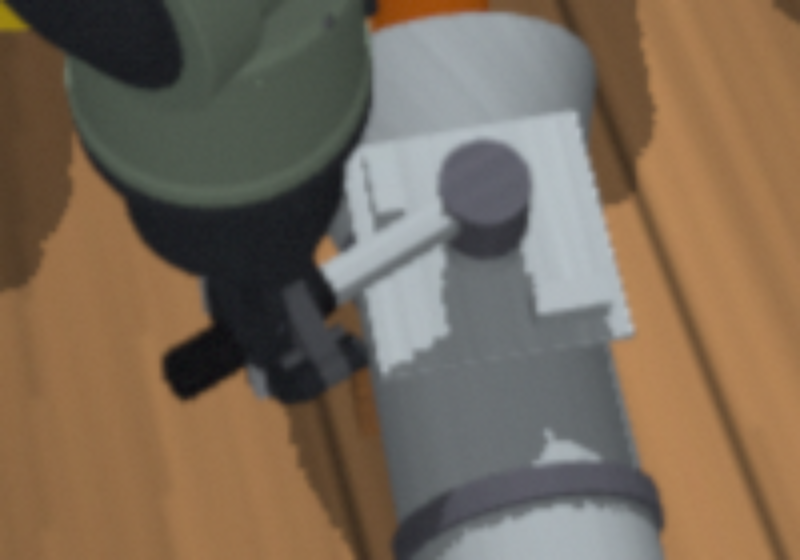

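The fingers straddle the grip, at about (290,330) in the crop, with no contact. I'll sweep along the arc.

```bash
python3 -m handwheel '[{"dx":0.04,"dy":0.9,"dz":0,"wx":0,"wy":0,"wz":-0.085,"claw":32},{"dx":0.04,"dy":0.9,"dz":0,"wx":0,"wy":0,"wz":-0.085,"claw":32},{"dx":0.04,"dy":0.9,"dz":0,"wx":0,"wy":0,"wz":-0.085,"claw":32},{"dx":0.04,"dy":0.9,"dz":0,"wx":0,"wy":0,"wz":-0.085,"claw":32},{"dx":0.04,"dy":0.9,"dz":0,"wx":0,"wy":0,"wz":-0.085,"claw":32},{"dx":0.04,"dy":0.9,"dz":0,"wx":0,"wy":0,"wz":-0.085,"claw":32},{"dx":0.04,"dy":0.9,"dz":0,"wx":0,"wy":0,"wz":-0.085,"claw":32},{"dx":0.04,"dy":0.9,"dz":0,"wx":0,"wy":0,"wz":-0.085,"claw":32}]'
python3 -m handwheel '[{"dx":0.04,"dy":0.9,"dz":0,"wx":0,"wy":0,"wz":-0.085,"claw":32},{"dx":0.04,"dy":0.9,"dz":0,"wx":0,"wy":0,"wz":-0.085,"claw":32},{"dx":0.04,"dy":0.9,"dz":0,"wx":0,"wy":0,"wz":-0.085,"claw":32},{"dx":0.04,"dy":0.9,"dz":0,"wx":0,"wy":0,"wz":-0.085,"claw":32}]'
python3 -m handwheel '[{"dx":0.04,"dy":0.9,"dz":0,"wx":0,"wy":0,"wz":-0.085,"claw":32},{"dx":0,"dy":0,"dz":0,"wx":0,"wy":0,"wz":0,"claw":32}]'
```

```text
clock: 5.9
position: [0.4649, -0.3769, 0.1685]
tool_rot: [-3.141, 0.0, 0.966]
force: [-2.0, 2.4, 0.8]
grip_width: 0.0273
finger_force: 1.3
clock: 6.4
position: [0.4976, -0.3919, 0.1685]
tool_rot: [-3.141, -0.0, 1.306]
force: [-1.9, 1.4, 0.3]
grip_width: 0.0276
finger_force: 1.3
clock: 6.65
position: [0.5067, -0.3939, 0.1683]
tool_rot: [3.141, 0.0, 1.389]
force: [0.3, -0.5, -0.0]
grip_width: 0.0274
finger_force: 0.0
```

```bash
for i in 1; do python3 -m handwheel '[{"dx":0.02,"dy":0.5,"dz":0,"wx":0,"wy":0,"wz":-0.045,"claw":32},{"dx":0,"dy":0.5,"dz":0,"wx":0,"wy":0,"wz":-0.045,"claw":32}]'; python3 -m handwheel '[{"dx":0,"dy":0.3,"dz":0,"wx":0,"wy":0,"wz":0,"claw":32}]'; done
```

```text
clock: 6.9
position: [0.5163, -0.3952, 0.1683]
tool_rot: [-3.141, 0.0, 1.481]
force: [-2.7, 1.5, 0.8]
grip_width: 0.0272
finger_force: 1.1
clock: 7.02
position: [0.5176, -0.3955, 0.1681]
tool_rot: [-3.138, -0.001, 1.479]
force: [-23.5, 6.4, 14.3]
grip_width: 0.0276
finger_force: 12.2
```

The stop is reached, with contact force rising to 23 N. I'll back off, lift clear and check.

```bash
python3 -m handwheel '[{"dx":0,"dy":-0.5,"dz":0,"wx":0,"wy":0,"wz":0,"claw":45},{"dx":0,"dy":0,"dz":0,"wx":0,"wy":0,"wz":0,"claw":45},{"dx":0,"dy":0,"dz":-3,"wx":0,"wy":0,"wz":0,"claw":60},{"dx":0,"dy":0,"dz":-5,"wx":0,"wy":0,"wz":0,"claw":100},{"dx":0,"dy":0,"dz":-5,"wx":0,"wy":0,"wz":0,"claw":100}]'
python3 plan.py "0.5,-0.18,0.3,70;0.4705,-0.003,0.25,60" 5.5
```

```text
clock: 7.65
position: [0.5146, -0.3949, 0.2999]
tool_rot: [3.141, 0.0, 1.479]
force: [0.5, 0.9, -0.4]
grip_width: 0.0843
finger_force: 0.0
[{"dx":5.3,"dy":-0.9,"dz":-0.0,"wx":0.0,"wy":0.0,"wz":0.06,"claw":100},{"dx":5.3,"dy":-1.2,"dz":-0.0,"wx":0.0,"wy":0.0,"wz":0.07,"claw":100},{"dx":5.2,"dy":-1.5,"dz":-0.0,"wx":0.0,"wy":0.0,"wz":0.06,"claw":100},{"dx":5.0,"dy":-1.8,"dz":-0.0,"wx":0.0,"wy":0.0,"wz":0.07,"claw":100},{"dx":3.9,"dy":-2.2,"dz":1.2,"wx":0.0,"wy":0.0,"wz":0.04,"claw":100},{"dx":3.8,"dy":-2.4,"dz":1.3,"wx":0.0,"wy":0.0,"wz":0.04,"claw":100},{"dx":3.7,"dy":-2.5,"dz":1.2,"wx":0.0,"wy":0.0,"wz":0.05,"claw":100},{"dx":3.6,"dy":-2.7,"dz":1.3,"wx":0.0,"wy":0.0,"wz":0.04,"claw":100}]
```

```bash
python3 -m handwheel '[{"dx":5.3,"dy":-0.9,"dz":0,"wx":0,"wy":0,"wz":0.06,"claw":100},{"dx":5.3,"dy":-1.2,"dz":0,"wx":0,"wy":0,"wz":0.07,"claw":100},{"dx":5.2,"dy":-1.5,"dz":0,"wx":0,"wy":0,"wz":0.06,"claw":100},{"dx":5.0,"dy":-1.8,"dz":0,"wx":0,"wy":0,"wz":0.07,"claw":100},{"dx":3.9,"dy":-2.2,"dz":1.2,"wx":0,"wy":0,"wz":0.04,"claw":100},{"dx":3.8,"dy":-2.4,"dz":1.3,"wx":0,"wy":0,"wz":0.04,"claw":100},{"dx":3.7,"dy":-2.5,"dz":1.2,"wx":0,"wy":0,"wz":0.05,"claw":100},{"dx":3.6,"dy":-2.7,"dz":1.3,"wx":0,"wy":0,"wz":0.04,"claw":100}]'
python3 - <<'E'
from h import *
s=cam('side');t=cam('top')
a=dark(t,490,215,560,300); print(a[3],[px2plane(t,*a[i],.185).round(4) for i in(0,1,2)])
im=np.hstack([t['frame'][180:340,400:640],np.zeros((160,10,3),np.uint8),s['frame'][320:480,210:450]]); cv2.imwrite('pics/d.png',cv2.resize(im,(784,256)))
E
python3 plan.py "0.4705,-0.003,0.14,60;0.4705,-0.003,0.073,60" 4
```

```text
clock: 8.65
position: [0.4706, -0.0016, 0.2483]
tool_rot: [3.141, -0.001, 1.048]
force: [0.9, 0.4, -0.5]
grip_width: 0.0854
finger_force: 0.0
267 [array([ 0.5139, -0.3965,  0.185 ]), array([ 0.5168, -0.3635,  0.185 ]), array([ 0.5111, -0.429 ,  0.185 ])]
[{"dx":-0.1,"dy":0.1,"dz":3.6,"wx":-0.0,"wy":-0.0,"wz":0.0,"claw":100},{"dx":-0.1,"dy":0.1,"dz":3.6,"wx":-0.0,"wy":-0.0,"wz":0.0,"claw":100},{"dx":-0.1,"dy":0.1,"dz":3.5,"wx":-0.0,"wy":-0.0,"wz":0.01,"claw":100},{"dx":-0.0,"dy":-0.0,"dz":3.4,"wx":-0.0,"wy":-0.0,"wz":-0.0,"claw":100},{"dx":-0.0,"dy":-0.0,"dz":3.3,"wx":-0.0,"wy":-0.0,"wz":-0.0,"claw":100}]
```

View pics/d.png

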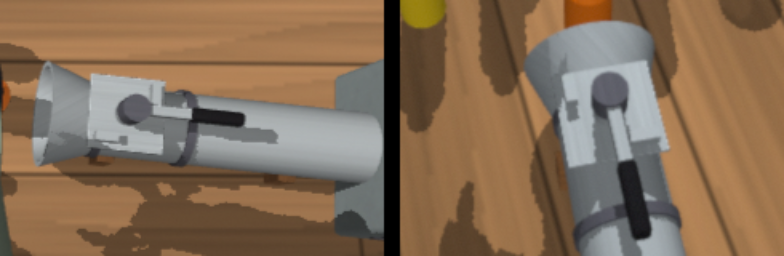

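The handle now lies along the duct: the grip is at (218,117) left and (636,200) right, about 85°, parallel to the duct. The damper is open. Next is the near bottle.

```bash
python3 -m handwheel '[{"dx":-0.1,"dy":0.1,"dz":3.6,"wx":0,"wy":0,"wz":0,"claw":100},{"dx":-0.1,"dy":0.1,"dz":3.6,"wx":0,"wy":0,"wz":0,"claw":100},{"dx":0,"dy":0,"dz":3.6,"wx":0,"wy":0,"wz":0,"claw":100},{"dx":0,"dy":0,"dz":3.4,"wx":0,"wy":0,"wz":0,"claw":100},{"dx":0,"dy":0,"dz":3.3,"wx":0,"wy":0,"wz":0,"claw":100}]'
python3 -m handwheel '[{"dx":0,"dy":0,"dz":0,"wx":0,"wy":0,"wz":0,"claw":55},{"dx":0,"dy":0,"dz":0,"wx":0,"wy":0,"wz":0,"claw":55},{"dx":0,"dy":0,"dz":0,"wx":0,"wy":0,"wz":0,"claw":55},{"dx":0,"dy":0,"dz":0,"wx":0,"wy":0,"wz":0,"claw":55}]' 35
```

```text
clock: 9.38
position: [0.4718, -0.0061, 0.0724]
tool_rot: [3.141, -0.0, 1.049]
force: [0.6, -0.1, -0.8]
grip_width: 0.0849
finger_force: 0.0
clock: 9.88
position: [0.4719, -0.0059, 0.0741]
tool_rot: [3.14, -0.001, 1.049]
force: [-0.1, 1.1, 4.0]
grip_width: 0.0575
finger_force: 38.5
```

```bash
python3 -m handwheel '[{"dx":0,"dy":0,"dz":-1,"wx":0,"wy":0,"wz":0,"claw":55},{"dx":0,"dy":0,"dz":-3,"wx":0,"wy":0,"wz":0,"claw":55},{"dx":0,"dy":0,"dz":-4,"wx":0,"wy":0,"wz":0,"claw":55},{"dx":0,"dy":0,"dz":-4,"wx":0,"wy":0,"wz":0,"claw":55},{"dx":0,"dy":0,"dz":-4,"wx":0,"wy":0,"wz":0,"claw":55},{"dx":0,"dy":0,"dz":-1,"wx":0,"wy":0,"wz":0,"claw":55},{"dx":0,"dy":0,"dz":0,"wx":0,"wy":0,"wz":0,"claw":55}]'
CLAW=55 python3 plan.py "0.4715,0.267,0.242,80" 4
```

```text
clock: 10.75
position: [0.4712, -0.0058, 0.2434]
tool_rot: [3.141, -0.001, 1.049]
force: [-0.2, 0.7, -4.1]
grip_width: 0.0576
finger_force: 39.4
[{"dx":3.4,"dy":-1.9,"dz":0.0,"wx":0.0,"wy":-0.0,"wz":-0.05,"claw":55},{"dx":3.5,"dy":-1.8,"dz":0.0,"wx":0.0,"wy":-0.0,"wz":-0.05,"claw":55},{"dx":3.5,"dy":-1.6,"dz":0.0,"wx":0.0,"wy":-0.0,"wz":-0.05,"claw":55},{"dx":3.6,"dy":-1.4,"dz":0.0,"wx":0.0,"wy":-0.0,"wz":-0.05,"claw":55},{"dx":3.7,"dy":-1.2,"dz":0.0,"wx":0.0,"wy":-0.0,"wz":-0.05,"claw":55},{"dx":3.8,"dy":-1.1,"dz":0.1,"wx":0.0,"wy":-0.0,"wz":-0.05,"claw":55},{"dx":3.8,"dy":-0.8,"dz":0.0,"wx":0.0,"wy":-0.0,"wz":-0.05,"claw":55}]
```

```bash
python3 -m handwheel '[{"dx":3.4,"dy":-1.9,"dz":0,"wx":0,"wy":0,"wz":-0.05,"claw":55},{"dx":3.5,"dy":-1.8,"dz":0,"wx":0,"wy":0,"wz":-0.05,"claw":55},{"dx":3.5,"dy":-1.6,"dz":0,"wx":0,"wy":0,"wz":-0.05,"claw":55},{"dx":3.6,"dy":-1.4,"dz":0,"wx":0,"wy":0,"wz":-0.05,"claw":55},{"dx":3.7,"dy":-1.2,"dz":0,"wx":0,"wy":0,"wz":-0.05,"claw":55},{"dx":3.8,"dy":-1.1,"dz":0,"wx":0,"wy":0,"wz":-0.05,"claw":55},{"dx":3.8,"dy":-0.8,"dz":0,"wx":0,"wy":0,"wz":-0.05,"claw":55},{"dx":0,"dy":0,"dz":0,"wx":0,"wy":0,"wz":0,"claw":55}]'
python3 - <<'E'
from h import *
s=cam('side');t=cam('top')
# refine crate centre: predicted vs seen rim, drawn for centre/yaw hypothesis
c=np.array([.511,.2205]); a=np.radians(-5); R=np.array([[np.cos(a),-np.sin(a)],[np.sin(a),np.cos(a)]])
for f in(s,t):
    for z,h in((.06,.089),):
        q=np.array([proj(f,[*(c+R@np.array(v)*h),z]) for v in((1,1),(1,-1),(-1,-1),(-1,1))])
        cv2.polylines(f['frame'],[(q*16).round().astype(int)],True,(0,0,255),1,cv2.LINE_AA,4)
A=t['frame'][190:330,170:310]; B=s['frame'][110:280,200:370]
cv2.imwrite('pics/c.png',np.hstack([cv2.resize(A,(400,400),interpolation=2),cv2.resize(B,(400,400),interpolation=2)]))
E
CLAW=55 python3 plan.py "0.4715,0.267,0.15,80;0.4715,0.267,0.095,80" 3
```

```text
clock: 11.75
position: [0.4707, 0.2693, 0.2412]
tool_rot: [-3.139, 0.001, 1.403]
force: [-0.6, -1.7, -4.5]
grip_width: 0.0574
finger_force: 39.4
[{"dx":0.0,"dy":0.0,"dz":2.3,"wx":-0.0,"wy":0.0,"wz":0.0,"claw":55},{"dx":0.0,"dy":0.0,"dz":2.3,"wx":-0.0,"wy":0.0,"wz":0.0,"claw":55},{"dx":0.1,"dy":0.0,"dz":2.3,"wx":-0.0,"wy":0.0,"wz":0.0,"claw":55},{"dx":0.0,"dy":0.0,"dz":2.3,"wx":-0.0,"wy":0.0,"wz":0.0,"claw":55},{"dx":0.0,"dy":0.0,"dz":2.7,"wx":-0.0,"wy":0.0,"wz":0.0,"claw":55},{"dx":0.0,"dy":0.0,"dz":2.8,"wx":-0.0,"wy":0.0,"wz":0.0,"claw":55}]
```

View pics/c.png

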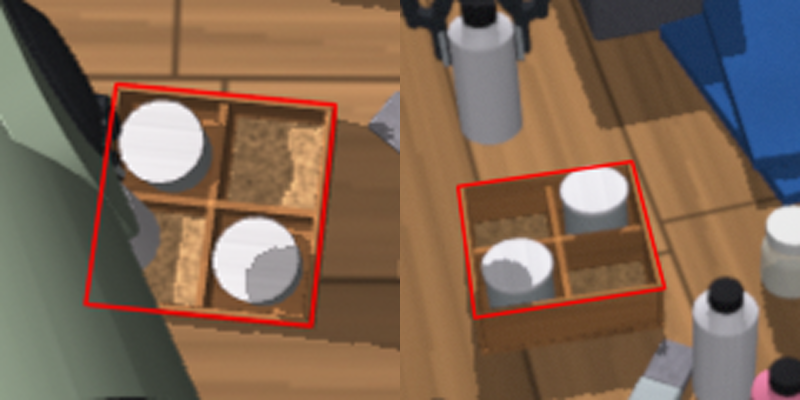

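The fitted rim (red) matches the crate in both views, and the bottle hangs upright over the lower-left cell. I'll correct 4 mm and lower.

```bash
python3 -m handwheel '[{"dx":-0.4,"dy":0.1,"dz":2.3,"wx":0,"wy":0,"wz":0,"claw":55},{"dx":0,"dy":0,"dz":2.3,"wx":0,"wy":0,"wz":0,"claw":55},{"dx":0,"dy":0,"dz":2.3,"wx":0,"wy":0,"wz":0,"claw":55},{"dx":0,"dy":0,"dz":2.3,"wx":0,"wy":0,"wz":0,"claw":55},{"dx":0,"dy":0,"dz":2.5,"wx":0,"wy":0,"wz":0,"claw":55},{"dx":0,"dy":0,"dz":2,"wx":0,"wy":0,"wz":0,"claw":55},{"dx":0,"dy":0,"dz":0.8,"wx":0,"wy":0,"wz":0,"claw":55},{"dx":0,"dy":0,"dz":0,"wx":0,"wy":0,"wz":0,"claw":55}]'
python3 -m handwheel '[{"dx":0,"dy":0,"dz":0.6,"wx":0,"wy":0,"wz":0,"claw":55},{"dx":0,"dy":0,"dz":0.2,"wx":0,"wy":0,"wz":0,"claw":55},{"dx":0,"dy":0,"dz":0,"wx":0,"wy":0,"wz":0,"claw":55}]'
```

```text
clock: 12.85
position: [0.4722, 0.2619, 0.098]
tool_rot: [-3.141, 0.001, 1.398]
force: [-1.2, -0.2, -3.5]
grip_width: 0.0569
finger_force: 39.4
clock: 13.22
position: [0.4723, 0.2626, 0.0904]
tool_rot: [3.142, -0.0, 1.399]
force: [-0.2, -0.6, -4.0]
grip_width: 0.0571
finger_force: 39.4
```

```bash
python3 -m handwheel '[{"dx":0.2,"dy":0,"dz":0.3,"wx":0,"wy":0,"wz":0,"claw":55},{"dx":0,"dy":0,"dz":0.2,"wx":0,"wy":0,"wz":0,"claw":55},{"dx":0,"dy":0,"dz":0,"wx":0,"wy":0,"wz":0,"claw":55}]'; python3 -m handwheel '[{"dx":0,"dy":0,"dz":0.2,"wx":0,"wy":0,"wz":0,"claw":55},{"dx":0,"dy":0,"dz":0,"wx":0,"wy":0,"wz":0,"claw":55}]'
```

```text
clock: 13.6
position: [0.4725, 0.2646, 0.0851]
tool_rot: [-3.141, 0.0, 1.399]
force: [0.4, 0.1, -3.6]
grip_width: 0.0572
finger_force: 39.4
clock: 13.85
position: [0.4726, 0.265, 0.084]
tool_rot: [3.142, -0.001, 1.399]
force: [-5.7, -0.7, 12.3]
grip_width: 0.0575
finger_force: 40.4
```

Contact reached (the force turned upward), so I release and rise.

```bash
python3 -m handwheel '[{"dx":0,"dy":0,"dz":0,"wx":0,"wy":0,"wz":0,"claw":75},{"dx":0,"dy":0,"dz":0,"wx":0,"wy":0,"wz":0,"claw":100},{"dx":0,"dy":0,"dz":0,"wx":0,"wy":0,"wz":0,"claw":100},{"dx":0,"dy":0,"dz":-3,"wx":0,"wy":0,"wz":0,"claw":100},{"dx":0,"dy":0,"dz":-5,"wx":0,"wy":0,"wz":0,"claw":100},{"dx":0,"dy":0,"dz":-5,"wx":0,"wy":0,"wz":0,"claw":100},{"dx":0,"dy":0,"dz":-3,"wx":0,"wy":0,"wz":0,"claw":100}]'
python3 plan.py "0.6245,0.04,0.25,102;0.6245,0.04,0.14,102;0.6245,0.04,0.073,102" 5
```

```text
clock: 14.72
position: [0.473, 0.2647, 0.2457]
tool_rot: [3.14, -0.002, 1.399]
force: [-0.2, 0.0, -1.5]
grip_width: 0.0852
finger_force: 0.0
[{"dx":-3.3,"dy":3.1,"dz":-0.1,"wx":0.0,"wy":-0.0,"wz":-0.06,"claw":100},{"dx":-3.4,"dy":2.9,"dz":-0.1,"wx":0.0,"wy":-0.0,"wz":-0.06,"claw":100},{"dx":-3.6,"dy":2.7,"dz":-0.1,"wx":0.0,"wy":-0.0,"wz":-0.07,"claw":100},{"dx":-3.8,"dy":2.5,"dz":-0.0,"wx":0.0,"wy":-0.0,"wz":-0.06,"claw":100},{"dx":-3.9,"dy":2.2,"dz":-0.1,"wx":0.0,"wy":-0.0,"wz":-0.07,"claw":100},{"dx":-4.1,"dy":2.0,"dz":-0.0,"wx":0.0,"wy":-0.0,"wz":-0.06,"claw":100},{"dx":-0.0,"dy":-0.0,"dz":3.7,"wx":0.0,"wy":-0.0,"wz":-0.0,"claw":100},{"dx":-0.0,"dy":-0.0,"dz":3.6,"wx":0.0,"wy":-0.0,"wz":-0.0,"claw":100}]
[{"dx":-0.0,"dy":-0.0,"dz":3.7,"wx":0.0,"wy":-0.0,"wz":-0.0,"claw":100},{"dx":-0.0,"dy":-0.0,"dz":3.3,"wx":0.0,"wy":-0.0,"wz":-0.0,"claw":100},{"dx":-0.0,"dy":-0.0,"dz":3.4,"wx":0.0,"wy":-0.0,"wz":-0.0,"claw":100}]
```

```bash
python3 -m handwheel '[{"dx":-3.3,"dy":3.1,"dz":-0.1,"wx":0,"wy":0,"wz":-0.06,"claw":100},{"dx":-3.4,"dy":2.9,"dz":-0.1,"wx":0,"wy":0,"wz":-0.06,"claw":100},{"dx":-3.6,"dy":2.7,"dz":-0.1,"wx":0,"wy":0,"wz":-0.07,"claw":100},{"dx":-3.8,"dy":2.5,"dz":0,"wx":0,"wy":0,"wz":-0.06,"claw":100},{"dx":-3.9,"dy":2.2,"dz":-0.1,"wx":0,"wy":0,"wz":-0.07,"claw":100},{"dx":-4.1,"dy":2.0,"dz":0,"wx":0,"wy":0,"wz":-0.06,"claw":100},{"dx":0,"dy":0,"dz":0,"wx":0,"wy":0,"wz":0,"claw":100}]'
python3 - <<'E'
from h import *
s=cam('side');t=cam('top'); b=dark(s,326,225,352,248); print('far cap side',b[3],px2plane(s,*b[0],.13).round(4))
b=dark(s,225,165,275,215); print('placed cap',b[0],b[3],px2plane(s,*b[0],.14).round(4))
cv2.imwrite('pics/p.png',np.hstack([cv2.resize(t['frame'][180:340,170:410],(480,320)),cv2.resize(s['frame'][140:300,220:380],(320,320))]))
E
python3 plan.py "0.6245,0.04,0.14,102;0.6245,0.04,0.073,102" 4
```

```text
clock: 15.6
position: [0.6252, 0.0362, 0.2469]
tool_rot: [-3.141, 0.002, 1.775]
force: [-0.3, 0.7, -0.3]
grip_width: 0.085
finger_force: 0.0
far cap side 151 [0.6238 0.0389 0.13  ]
placed cap [241.42372881 174.06779661] 118 [0.4707 0.2661 0.14  ]
[{"dx":0.0,"dy":0.0,"dz":3.6,"wx":-0.0,"wy":-0.0,"wz":-0.0,"claw":100},{"dx":0.0,"dy":0.0,"dz":3.5,"wx":-0.0,"wy":-0.0,"wz":-0.0,"claw":100},{"dx":0.0,"dy":0.1,"dz":3.6,"wx":-0.0,"wy":-0.0,"wz":-0.0,"claw":100},{"dx":0.0,"dy":-0.0,"dz":3.3,"wx":-0.0,"wy":-0.0,"wz":-0.0,"claw":100},{"dx":0.0,"dy":-0.0,"dz":3.4,"wx":-0.0,"wy":-0.0,"wz":-0.0,"claw":100}]
```

View pics/p.png

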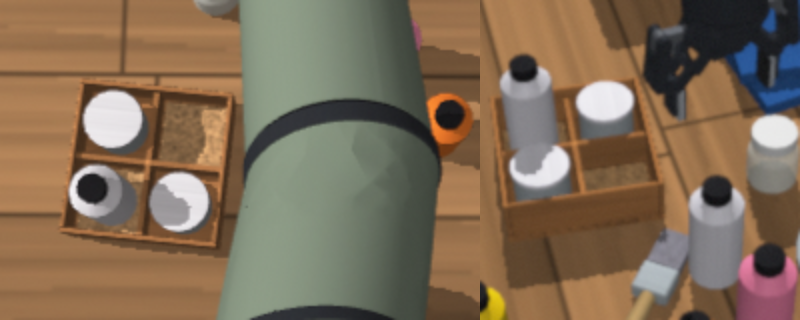

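The first bottle stands upright on its pad, with the cap at about (92,187) left, 2 mm from the cell centre. The gripper is above the far bottle, so I descend.

```bash
python3 -m handwheel '[{"dx":0,"dy":0,"dz":3.6,"wx":0,"wy":0,"wz":0,"claw":100},{"dx":0,"dy":0,"dz":3.5,"wx":0,"wy":0,"wz":0,"claw":100},{"dx":0,"dy":0,"dz":3.6,"wx":0,"wy":0,"wz":0,"claw":100},{"dx":0,"dy":0,"dz":3.3,"wx":0,"wy":0,"wz":0,"claw":100},{"dx":0,"dy":0,"dz":3.4,"wx":0,"wy":0,"wz":0,"claw":100},{"dx":0,"dy":0,"dz":0,"wx":0,"wy":0,"wz":0,"claw":100}]'
python3 -m handwheel '[{"dx":0,"dy":0,"dz":0,"wx":0,"wy":0,"wz":0,"claw":55},{"dx":0,"dy":0,"dz":0,"wx":0,"wy":0,"wz":0,"claw":55},{"dx":0,"dy":0,"dz":0,"wx":0,"wy":0,"wz":0,"claw":55},{"dx":0,"dy":0,"dz":0,"wx":0,"wy":0,"wz":0,"claw":55}]' 35
```

```text
clock: 16.45
position: [0.6224, 0.0412, 0.0715]
tool_rot: [-3.138, -0.001, 1.78]
force: [-0.5, 0.1, 0.8]
grip_width: 0.0851
finger_force: 0.0
clock: 16.95
position: [0.6248, 0.0404, 0.0752]
tool_rot: [3.139, -0.0, 1.779]
force: [-2.6, 0.4, 8.4]
grip_width: 0.0568
finger_force: 36.1
```

```bash
python3 -m handwheel '[{"dx":0,"dy":0,"dz":-1,"wx":0,"wy":0,"wz":0,"claw":55},{"dx":0,"dy":0,"dz":-3,"wx":0,"wy":0,"wz":0,"claw":55},{"dx":0,"dy":0,"dz":-4,"wx":0,"wy":0,"wz":0,"claw":55},{"dx":0,"dy":0,"dz":-4,"wx":0,"wy":0,"wz":0,"claw":55},{"dx":0,"dy":0,"dz":-3,"wx":0,"wy":0,"wz":0,"claw":55},{"dx":0,"dy":0,"dz":0,"wx":0,"wy":0,"wz":0,"claw":55}]'
CLAW=55 python3 plan.py "0.5505,0.174,0.225,102" 3.5
```

```text
clock: 17.7
position: [0.6251, 0.0401, 0.2267]
tool_rot: [3.137, 0.0, 1.779]
force: [-0.2, 0.3, -3.0]
grip_width: 0.0566
finger_force: 38.3
[{"dx":2.9,"dy":-0.9,"dz":0.0,"wx":0.0,"wy":0.0,"wz":-0.0,"claw":55},{"dx":2.9,"dy":-0.9,"dz":0.0,"wx":0.0,"wy":0.0,"wz":-0.0,"claw":55},{"dx":2.9,"dy":-0.9,"dz":0.0,"wx":0.0,"wy":0.0,"wz":-0.0,"claw":55},{"dx":3.0,"dy":-0.9,"dz":0.1,"wx":0.0,"wy":0.0,"wz":-0.0,"claw":55},{"dx":2.9,"dy":-0.9,"dz":0.0,"wx":0.0,"wy":0.0,"wz":-0.0,"claw":55}]
```

```bash
python3 -m handwheel '[{"dx":2.9,"dy":-0.9,"dz":0,"wx":0,"wy":0,"wz":0,"claw":55},{"dx":2.9,"dy":-0.9,"dz":0,"wx":0,"wy":0,"wz":0,"claw":55},{"dx":2.9,"dy":-0.9,"dz":0,"wx":0,"wy":0,"wz":0,"claw":55},{"dx":3.0,"dy":-0.9,"dz":0,"wx":0,"wy":0,"wz":0,"claw":55},{"dx":2.9,"dy":-0.9,"dz":0,"wx":0,"wy":0,"wz":0,"claw":55},{"dx":0,"dy":0,"dz":0,"wx":0,"wy":0,"wz":0,"claw":55},{"dx":0,"dy":0,"dz":0,"wx":0,"wy":0,"wz":0,"claw":55}]'
CLAW=55 python3 plan.py "0.5505,0.174,0.11,102;0.5505,0.174,0.098,102" 2.5
```

```text
clock: 18.58
position: [0.5499, 0.173, 0.2232]
tool_rot: [-3.141, 0.0, 1.778]
force: [-0.4, -0.6, -1.3]
grip_width: 0.0568
finger_force: 38.2
[{"dx":0.0,"dy":0.0,"dz":2.3,"wx":-0.0,"wy":0.0,"wz":-0.0,"claw":55},{"dx":0.0,"dy":0.0,"dz":2.3,"wx":-0.0,"wy":0.0,"wz":-0.0,"claw":55},{"dx":0.0,"dy":0.0,"dz":2.2,"wx":-0.0,"wy":0.0,"wz":-0.0,"claw":55},{"dx":0.0,"dy":0.0,"dz":2.3,"wx":-0.0,"wy":0.0,"wz":-0.0,"claw":55},{"dx":0.1,"dy":0.1,"dz":2.2,"wx":-0.0,"wy":0.0,"wz":-0.0,"claw":55},{"dx":-0.0,"dy":-0.0,"dz":1.2,"wx":-0.0,"wy":0.0,"wz":-0.0,"claw":55}]
```

```bash
python3 -m handwheel '[{"dx":0,"dy":0,"dz":2.3,"wx":0,"wy":0,"wz":0,"claw":55},{"dx":0,"dy":0,"dz":2.3,"wx":0,"wy":0,"wz":0,"claw":55},{"dx":0,"dy":0,"dz":2.2,"wx":0,"wy":0,"wz":0,"claw":55},{"dx":0,"dy":0,"dz":2.3,"wx":0,"wy":0,"wz":0,"claw":55},{"dx":0.1,"dy":0.1,"dz":2.2,"wx":0,"wy":0,"wz":0,"claw":55},{"dx":0,"dy":0,"dz":1.2,"wx":0,"wy":0,"wz":0,"claw":55},{"dx":0,"dy":0,"dz":0.5,"wx":0,"wy":0,"wz":0,"claw":55},{"dx":0,"dy":0,"dz":0,"wx":0,"wy":0,"wz":0,"claw":55}]'
python3 -m handwheel '[{"dx":0,"dy":0,"dz":0.3,"wx":0,"wy":0,"wz":0,"claw":55},{"dx":0,"dy":0,"dz":0,"wx":0,"wy":0,"wz":0,"claw":55},{"dx":0,"dy":0,"dz":0,"wx":0,"wy":0,"wz":0,"claw":55}]'
```

```text
clock: 19.58
position: [0.5509, 0.1746, 0.0935]
tool_rot: [3.141, 0.0, 1.778]
force: [-0.2, 0.0, -1.1]
grip_width: 0.0569
finger_force: 38.2
clock: 19.95
position: [0.5508, 0.1749, 0.0905]
tool_rot: [3.141, -0.0, 1.779]
force: [0.2, 0.0, -2.0]
grip_width: 0.0571
finger_force: 38.2
```

```bash
python3 -m handwheel '[{"dx":0,"dy":0,"dz":0.3,"wx":0,"wy":0,"wz":0,"claw":55},{"dx":0,"dy":0,"dz":0.2,"wx":0,"wy":0,"wz":0,"claw":55},{"dx":0,"dy":0,"dz":0,"wx":0,"wy":0,"wz":0,"claw":55}]'; python3 -m handwheel '[{"dx":0,"dy":0,"dz":0.1,"wx":0,"wy":0,"wz":0,"claw":55},{"dx":0,"dy":0,"dz":0,"wx":0,"wy":0,"wz":0,"claw":55}]'
```

```text
clock: 20.32
position: [0.5507, 0.1748, 0.0853]
tool_rot: [-3.141, -0.0, 1.779]
force: [-0.8, 0.1, 0.7]
grip_width: 0.0566
finger_force: 38.5
clock: 20.58
position: [0.5507, 0.1748, 0.0852]
tool_rot: [3.141, -0.0, 1.779]
force: [-6.3, -1.7, 19.5]
grip_width: 0.0567
finger_force: 40.3
```

Seated. I release, rise and move away for a final look.

```bash
python3 -m handwheel '[{"dx":0,"dy":0,"dz":0,"wx":0,"wy":0,"wz":0,"claw":75},{"dx":0,"dy":0,"dz":0,"wx":0,"wy":0,"wz":0,"claw":100},{"dx":0,"dy":0,"dz":0,"wx":0,"wy":0,"wz":0,"claw":100},{"dx":0,"dy":0,"dz":-3,"wx":0,"wy":0,"wz":0,"claw":100},{"dx":0,"dy":0,"dz":-5,"wx":0,"wy":0,"wz":0,"claw":100},{"dx":0,"dy":0,"dz":-5,"wx":0,"wy":0,"wz":0,"claw":100},{"dx":0,"dy":0,"dz":-5,"wx":0,"wy":0,"wz":0,"claw":100}]'
python3 -m handwheel '[{"dx":5,"dy":0,"dz":0,"wx":0,"wy":0,"wz":0,"claw":100},{"dx":5,"dy":0,"dz":0,"wx":0,"wy":0,"wz":0,"claw":100},{"dx":5,"dy":-1,"dz":0,"wx":0,"wy":0,"wz":0,"claw":100},{"dx":4,"dy":-2,"dz":0,"wx":0,"wy":0,"wz":0,"claw":100},{"dx":4,"dy":-2,"dz":0,"wx":0,"wy":0,"wz":0,"claw":100},{"dx":0,"dy":0,"dz":0,"wx":0,"wy":0,"wz":0,"claw":100},{"dx":0,"dy":0,"dz":0,"wx":0,"wy":0,"wz":0,"claw":100}]'
python3 - <<'E'
from h import *
s=cam('side');t=cam('top')
for n,f in(('side',s),('top',t)):
    for m in optics.masks_of('bottle_a',n): 
        r=m['rect']; x,y,w,h=map(int,r); 
        b=dark(f,x-3,y-3,x+w+3,y+h+3); print(n,round(m['p'],2),px2plane(f,*b[0],.14).round(4),b[3])
a=dark(t,490,215,560,300); print([px2plane(t,*a[i],.185).round(4) for i in(0,1,2)])
cv2.imwrite('pics/f.png',np.hstack([cv2.resize(t['frame'][110:350,180:580],(480,288)),cv2.resize(s['frame'][130:430,200:500],(288,288))]))
print(monitor.observe()['force'])
E
```

```text
clock: 21.45
position: [0.5505, 0.1747, 0.266]
tool_rot: [3.142, 0.0, 1.779]
force: [1.0, 0.8, -0.3]
grip_width: 0.0855
finger_force: 0.0
clock: 22.32
position: [0.4546, 0.3891, 0.2642]
tool_rot: [3.142, 0.001, 1.779]
force: [0.5, -0.9, -0.5]
grip_width: 0.0854
finger_force: 0.0
side 0.92 [ 0.6425 -0.0669  0.14  ] 181
side 0.89 [ 0.5521 -0.1219  0.14  ] 195
side 0.84 [ 0.3639 -0.0287  0.14  ] 201
side 0.76 [0.4707 0.2664 0.14  ] 118
side 0.57 [0.5502 0.173  0.14  ] 121
top 0.96 [ 0.6437 -0.057   0.14  ] 143
top 0.83 [ 0.3648 -0.0197  0.14  ] 156
top 0.75 [0.4717 0.2674 0.14  ] 156
top 0.69 [ 0.5539 -0.1121  0.14  ] 143
top 0.68 [0.5512 0.1751 0.14  ] 149
top 0.41 [0.4717 0.2674 0.14  ] 156
[array([ 0.5139, -0.3965,  0.185 ]), array([ 0.5168, -0.3635,  0.185 ]), array([ 0.5111, -0.429 ,  0.185 ])]
[-0.09383603  1.0526629   0.13984153]
```

View pics/f.png

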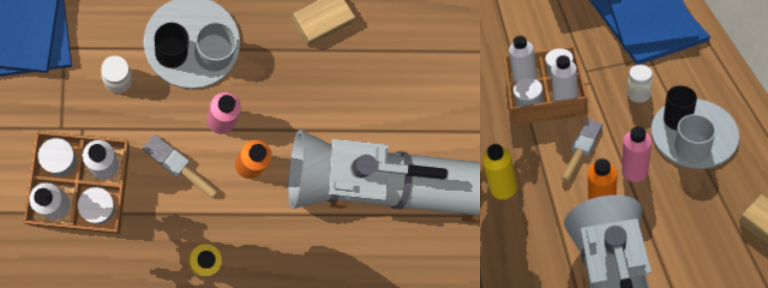

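Both bottles stand upright in their cells, with caps at (97,158) and (43,197) left. The damper lies along the duct and nothing else has moved.

```bash
python3 -c "
from workcell import job_done; print(job_done())"
```

```text
the job is handed in; nothing more can be done
None
```

The damper is fully open and both thinner bottles stand upright in the two empty crate cells, each about 2 mm from its pad centre; nothing else was seen to move, and I handed the job in at about 22 s (no verdict was returned).

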